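# Index the green mosaic turntable three clicks

### The arm

A 6-joint arm with a two-finger parallel gripper is mounted at the origin on the work surface. World frame = base frame: x ahead of the robot, y to its left, z up, the work surface at z = 0. Lengths are in mm, angles in rad, forces in N, time in s.
With the tool pointing down it reaches from about 375 to 975 mm from the base axis. Payload 3.8 kg.
Tool frame: the origin (TCP) lies at the very end of the fingers, on their centre line; the grasp point (between the pads) lies 19 mm behind it (env.tcp_to_grasp is the y of the grasp point in the tool frame, in mm); y points along the fingers, z is the direction in which the jaws open and shut, and the axes are right-handed (so a half turn about y gives the same grasp; the last joint's range is limited). The gripper opens to 88 mm and grips with 3 to 60 N. Pads are 18 mm wide; open, the fingers measure 123 mm over their backs; the gripper's body (75 mm by 187 mm) begins 45 mm behind the grasp point.
Start: joints at [1.086, 0.264, 1.604, -0, 1.274, -0.037], TCP at [292.261, 608.442, 238.706] pointing down, gripper open.
Joint ranges: [-2.63, 2.63], [-0.94, 2.18], [0.31, 2.57], [-1.31, 4.45], [0, 2.66], [-2.55, 2.55]. Speed limits (rad/s): [2.57, 2.57, 3.14, 3.14, 3.14, 3.14].

### API

Orientations are given as a rotation vector (axis times angle).
In Python, from bench import env, snapshot, get_calibration gives the robot as it stands.
- The arm moves only by the tool apply_moves, never from a script. Its argument "targets" is a list of rows, each a list of 2 entries, a list of its own where there are three numbers: the shift along the tool's x, y, z in cm, then the turn, a rotation vector about the tool's x, y, z in degrees. In form: [[[x, y, z], [rx, ry, rz]], ...]. A call has 1 to 10 rows; each row shifts and turns the commanded pose from where the row before left it, along the tool's axes as they then stand; what a row does not reach is not made up. A row lasts 1/12 s, in which the tool goes at most 41.7 mm and 7.16 degrees, less where a joint would pass 70% of its speed; a pose out of reach is approached as far as the arm can. A call with a gripper value outside its range is refused whole. "claw" is the gripper's target within -1 to 1 (fully open at 1, half-way at 0, shut at -1), set as the call begins (left out, the last holds). The fingers move at their own pace and stop on an object; "newtons" is the grip in N (left out, the last holds). Time passes only in rows, so rows that do not move let the fingers close. It gives the time, the measured TCP pose, the force and the opening at its end, in the units of the state.
- env.read_state(): the state, without advancing time (a new reading comes with each control period).
- snapshot(name): name is "side" or "top"; returns (picture, depth): 384x512x3 uint8, red, green, blue; 384x512 float32, mm along the optical axis (not along the pixel's ray), 0 where there is no reading.
- get_calibration(name): a dict with "camera_matrix" (3x3 intrinsics, pixels), "k1" (the pictures are not rectified: a ray, as slopes to the right and down, at radius r is drawn at 1 + k1 r^2 times it, then the intrinsics apply), "R" (3x3) and "t" (3): a world point X has camera coordinates R X + t. Camera axes: x right, y down, z forward; pixel columns grow to the right and rows downward; lengths in mm; the calibration is good to about 2 mm. A picture is of the moment at which its call begins. get_calibration takes no time and is no camera call.
- env.close_job(): hands the job in, once; it reports no verdict.
The state is a dict: "clock": time; "joints": joint angles; "joint_velocities": joint speeds; "effort": joint torques, N m; "eef_pos": TCP position; "ee_rot": TCP orientation; "ft_force": force on the tool from outside, world axes, zero at the start; "ft_torque": the same for the moment, N m; "finger_gap": finger opening in mm.
Only numpy, scipy, OpenCV 4.12 (cv2) and the standard library are available. Lean on these libraries where they do the work, as an engineer would, in place of code of your own. Each camera call takes 0.05 s, during which the arm holds its last target. There are 200 camera calls.

### The job

Two small mosaic medallions are being laid on click-stop turntables. Turn the one with the green-and-cream border and the brass grip bar clockwise, seen from above, by exactly three clicks from where it stands now, so that it rests settled in its stop there; let go, and leave the ochre-and-grey turntable as it is.

Things in the scene. Friction and masses are not known exactly. Their poses are not given: they have to be found in the camera images.
- green_wheel (a joint): angle of the green turntable, rad, 0 at the start, growing clockwise seen from above. A sprung stop (click) every 24 degrees (0.419 rad): 0, 0.419, 0.838, 1.257 ... 3.351; travel ends just before the first and just past the last. It starts resting in the stop at 0. Turning out of a click takes about 0.17 Nm; let go within 7 degrees of a click it springs into it. The base is fixed to the table.
- green_grip (a point): on the turning axis, 66 mm above the table, at the height to grip the brass bar: upright, 50 mm long (along this point's x), 16 mm thick (along y), top 88 mm above the table. It stands on a disc of 164 mm diameter, mosaic top 40 mm above the table, border of green and cream stones, on a dark steel base of 180 mm diameter with a small brass pointer. z up; turns with the disc.
- green_mark (a point): the red stone in the border of the green turntable, 70 mm from the turning axis, on the -x side of green_grip, 40 mm above the table; it turns with the disc, axes as green_grip. Three clicks move it 82 mm in a straight line.
- ochre_mark (a point): the white stone in the border of the other turntable, to be left alone, 70 mm from its turning axis (which lies at +70 mm along this point's x). Same size and make, but its border is ochre and grey and its bar black.

How it is judged:
By the outcome, as a careful person would: the job done as asked, in the order asked, and still so for the second after the job is handed in, with the robot touching nothing.
It also fails if it takes over 32 s, if anything falls off the work surface, if the arm or the gripper's body presses on something with over 40 N, if the wrist force passes 120 N, or if a joint passes its speed limit or range.

## Working session

There is one attempt and no reset: what is moved stays moved. The work goes in short steps, Python scripts to look and compute and a tool call to move; the robot and the scene stay as the last step left them, time stands still between calls to the robot, and variables do not carry over. Pictures are saved under pics/ and viewed, about 8 in all and at most 12, crops included, and the job is handed in when it is done.

Besides the shell and the picture viewer there is one more tool, called after "Emit:" as name(argument=value, ...) on one line, values as JSON. apply_moves: Moves the arm, as the interface text tells. Its arguments: {"type":"object","properties":{"targets":{"type":"array","items":{"type":"array"}},"claw":{"type":"number"},"newtons":{"type":"number"}},"required":["targets"]}

```bash
mkdir -p pics; cat > h.py <<'E'
import numpy as np, cv2
from bench import env, snapshot, get_calibration
from scipy.spatial.transform import Rotation as Rot
def take(n,tag):
    im,d=snapshot(n); cv2.imwrite(f'pics/{tag}.png',im[...,::-1]); np.save(f'pics/{tag}.npy',d); return im,d
def ray(n,u,v):
    c=get_calibration(n);K=np.array(c['camera_matrix']);k=c['k1'];R=np.array(c['R']);t=np.array(c['t'])
    p=np.array([(u-K[0,2])/K[0,0],(v-K[1,2])/K[1,1]]);q=p.copy()
    for _ in range(30): q=p/(1+k*(q@q))
    return -R.T@t, R.T@np.array([q[0],q[1],1.])
def at_depth(n,u,v,d): o,r=ray(n,u,v); return o+r*d
def at_z(n,u,v,z): o,r=ray(n,u,v); return o+r*(z-o[2])/r[2]
def tri(a,b):
    A=np.zeros((3,3));y=np.zeros(3)
    for n,u,v in (a,b):
        o,r=ray(n,u,v);r/=np.linalg.norm(r);P=np.eye(3)-np.outer(r,r);A+=P;y+=P@o
    X=np.linalg.solve(A,y)
    return X,[np.linalg.norm((np.eye(3)-np.outer(r,r))@(X-o)) for o,r in [(lambda o,r:(o,r/np.linalg.norm(r)))(*ray(*q)) for q in (a,b)]]
E
python3 - <<'E'
from h import *
for n in ('top','side'):
    im,d=take(n,n+'0')
    print(n,get_calibration(n))
a=cv2.imread('pics/top0.png');cv2.imwrite('pics/top0b.png',cv2.resize(a,(800,600)))
a=cv2.imread('pics/side0.png');cv2.imwrite('pics/side0b.png',cv2.resize(a,(800,600)))
print(env.read_state(),env.tcp_to_grasp)
E
```

```text
top {'camera_matrix': array([[465.96403583,   0.        , 253.18268162],
       [  0.        , 465.96403583, 192.88828671],
       [  0.        ,   0.        ,   1.        ]]), 'k1': -0.09776138132546817, 'R': array([[-3.18772274e-03, -9.99574011e-01,  2.90109430e-02],
       [-9.92548172e-01, -3.71240445e-04, -1.21852319e-01],
       [ 1.21811181e-01, -2.91831899e-02, -9.92124174e-01]]), 't': array([ -30.57039903,  534.45844202, 1093.22248067])}
side {'camera_matrix': array([[362.38246757,   0.        , 259.23867538],
       [  0.        , 362.38246757, 180.85200247],
       [  0.        ,   0.        ,   1.        ]]), 'k1': -0.028608404897962778, 'R': array([[-0.78062715, -0.62498954,  0.00305329],
       [-0.42052868,  0.52162399, -0.74233688],
       [ 0.46236011, -0.58077232, -0.67001988]]), 't': array([384.45308146, 288.56631898, 468.64315287])}
{'clock': 0.1, 'joints': array([ 1.08611779e+00,  2.64679626e-01,  1.60522253e+00,  9.58876282e-06,
        1.27373585e+00, -3.68794474e-02]), 'joint_velocities': array([-0.00168804, -0.00253926, -0.00058795, -0.00060584, -0.00024434,
       -0.00045748]), 'effort': array([ 4.06846475e-04, -5.03619826e+01, -3.58070040e+01,  7.31334602e-02,
        2.33741716e-02, -2.30110527e-05]), 'eef_pos': array([291.94735213, 607.87897958, 237.51936204]), 'ee_rot': array([-1.54410087,  0.35168978, -0.35084147]), 'ft_force': array([-0.07990955,  0.24193968,  0.41352854]), 'ft_torque': array([-0.00775251,  0.06551092, -0.00414161]), 'finger_gap': 88.29170679390771} -18.700000000000003
```

View pics/top0b.png

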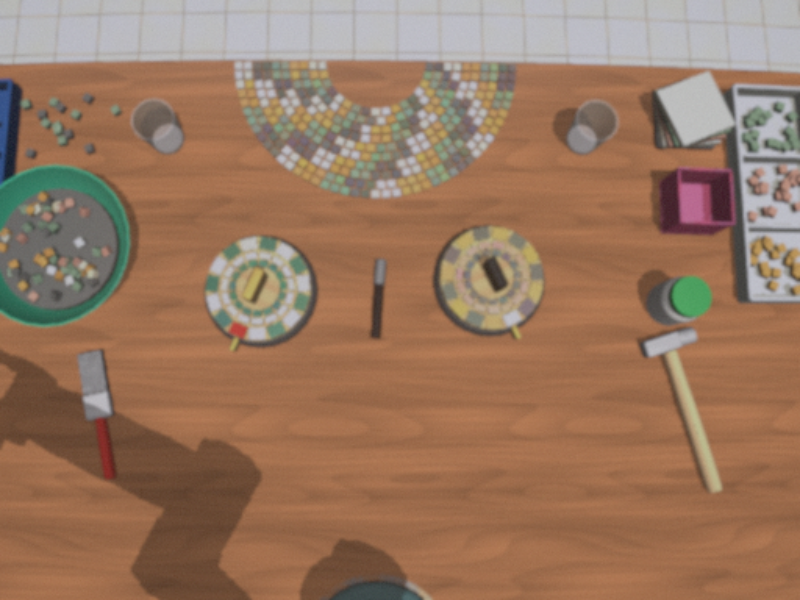

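View pics/side0b.png

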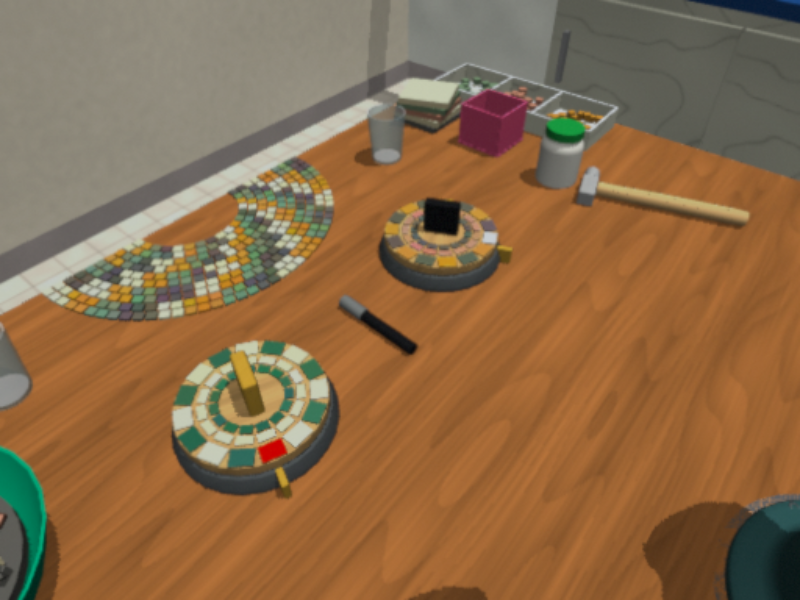

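The top view shows the green wheel at about (260,289), its red stone at (238,331) and the brass bar at (256,285). The ochre wheel is at (490,279). In the side view the brass bar is at (247,380) and the red stone at (273,451). All of these are in the 800x600 pictures. Next I'll enlarge both views of the green wheel.

```bash
python3 - <<'E'
from h import *
a=cv2.imread('pics/top0.png')[140:230,120:210]
b=cv2.imread('pics/side0.png')[210:320,105:215]
a=cv2.resize(a,(400,400),interpolation=cv2.INTER_CUBIC);b=cv2.resize(b,(400,400),interpolation=cv2.INTER_CUBIC)
for i,(m,u0,v0,w) in enumerate(((a,120,140,90),(b,105,210,110))):
    for k in range(0,w,10):
        p=int(k*400/w);cv2.putText(m,str(u0+k),(p,9),0,.3,(0,0,0),1);cv2.line(m,(p,10),(p,16),(0,0,0),1)
        cv2.putText(m,str(v0+k),(0,p+4),0,.3,(0,0,0),1);cv2.line(m,(20,p),(26,p),(0,0,0),1)
cv2.imwrite('pics/crop0.png',np.hstack([a,b]))
d=np.load('pics/top0.npy')
# top-depth point cloud around the wheel
P=[];
for v in range(140,230):
    for u in range(120,210):
        if d[v,u]>0: P.append(at_depth('top',u,v,d[v,u]))
P=np.array(P)
z=P[:,2]
disc=P[(z>33)&(z<48)];bar=P[z>75]
print('disc z med',np.median(disc[:,2]),len(disc),'circle',cv2.minEnclosingCircle(disc[:,:2].astype(np.float32)),disc[:,:2].mean(0))
print('table',np.median(z[z<15]),'bar',len(bar),np.median(bar[:,2]),bar[:,:2].mean(0),cv2.minAreaRect(bar[:,:2].astype(np.float32)))
# red stone centroid in both
for n in('top','side'):
    im=cv2.imread(f'pics/{n}0.png').astype(int);m=(im[...,2]>im[...,1]*2.2+20)&(im[...,2]>130)&(im[...,0]<90)
    r=slice(140,230) if n=='top' else slice(260,320); c=slice(120,210) if n=='top' else slice(140,200)
    v,u=np.nonzero(m[r,c]&(im[r,c,1]<75)); print(n,'red',u.mean()+c.start,v.mean()+r.start,len(u))
E
```

```text
Traceback (most recent call last):
  File "h.py", line 11, in at_depth
    def at_depth(n,u,v,d): o,r=ray(n,u,v); return o+r*d
                               ~~~^^^^^^^
  File "h.py", line 7, in ray
    c=get_calibration(n);K=np.array(c['camera_matrix']);k=c['k1'];R=np.array(c['R']);t=np.array(c['t'])
ValueError: time passes only in moves, steps and waits
```

View pics/crop0.png

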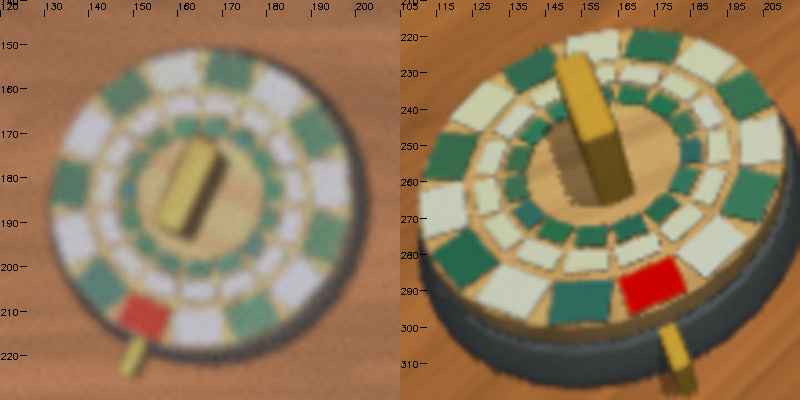

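The crop shows the red stone at top pixel (152.6,211.3) and side pixel (174.6,288.7). The centre of the bar's top face is at top (162.1,182.3) and side (156.4,236.1).

```bash
sed -i 's/^def ray/C={n:get_calibration(n) for n in ("top","side")}\ndef ray/; s/c=get_calibration(n);/c=C[n];/' h.py
cat > m.py <<'E'
from h import *
def cloud(tag,n,u0,u1,v0,v1):
    d=np.load(f'pics/{tag}.npy');return np.array([at_depth(n,u,v,d[v,u]) for v in range(v0,v1) for u in range(u0,u1) if d[v,u]>0])
def red(tag,n):
    im=cv2.imread(f'pics/{tag}.png').astype(int)
    m=(im[...,2]>im[...,1]*2.2+20)&(im[...,2]>130)&(im[...,1]<85)&(im[...,0]<90)
    k=np.zeros_like(m)
    if n=='top': k[140:230,120:210]=1
    else: k[205:325,105:220]=1
    v,u=np.nonzero(m&k); return (u.mean(),v.mean(),len(u)) if len(u) else None
E
python3 - <<'E'
from m import *
for n,b in (('top',(120,210,140,230)),('side',(105,215,210,320))):
    P=cloud(n+'0',n,*b);z=P[:,2];disc=P[(z>33)&(z<48)];bar=P[z>78]
    print(n,'table',np.median(z[z<15]),'disc',np.median(disc[:,2]),cv2.minEnclosingCircle(disc[:,:2].astype(np.float32)))
    print(' bar',len(bar),np.median(bar[:,2]),bar[:,:2].mean(0),cv2.minAreaRect(bar[:,:2].astype(np.float32)))
    print(' red',red(n+'0',n))
r,e=tri(('top',152.6,211.3),('side',174.6,288.7));print('red',r,e)
b,e=tri(('top',162.1,182.3),('side',156.4,236.1));print('bar',b,e)
for n,c in (('top',[(187,138),(215,152),(188,242),(160,222)]),('side',[(157,58),(193,52),(217,128),(182,140)])):
    s,u0,v0=(400/90,120,140) if n=='top' else (400/110,105,210)
    Q=np.array([at_z(n,u0+x/s,v0+y/s,88)[:2] for x,y in c]);print(n,Q.round(1).tolist(),Q.mean(0),np.linalg.norm(Q-np.roll(Q,-1,0),axis=1))
print('dist',np.hypot(*(b-r)[:2]),'bar axis deg',np.degrees(np.arctan2(*(b-r)[[1,0]])))
s=env.read_state();print(Rot.from_rotvec(s['ee_rot']).as_matrix().round(3))
E
```

```text
top table 0.3591692507097832 disc 39.41738736173056 ((555.5932006835938, 181.95498657226562), 82.4388427734375)
 bar 162 87.81714069157715 [555.57510151 181.22507087] ((556.1824340820312, 181.79270935058594), (16.485980987548828, 49.88948440551758), 64.70387268066406)
 red (np.float64(152.21621621621622), np.float64(210.8108108108108), 37)
side table 0.07161373195771148 disc 38.97459487812756 ((555.2504272460938, 180.96304321289062), 82.99498748779297)
 bar 297 87.5467316077611 [551.70260897 183.12805888] ((555.1181030273438, 181.38624572753906), (16.200075149536133, 51.152164459228516), 66.69951629638672)
 red (np.float64(173.85549132947978), np.float64(287.9017341040462), 173)
red [489.34959175 209.54304828  38.34395164] [np.float64(0.015697358918605093), np.float64(0.01569735891861203)]
bar [552.58008651 180.34074523  86.79678505] [np.float64(0.38249938331048666), np.float64(0.3824993833106359)]
top [[578.4, 180.5], [571.0, 165.8], [524.0, 178.8], [534.4, 193.5]] [551.94490151 179.63854858] [16.45736566 48.79669467 18.02130645 45.87610053]
side [[578.4, 175.9], [568.8, 163.7], [528.3, 184.6], [534.8, 197.8]] [552.59204132 180.52678658] [15.5019503  45.58237667 14.69867143 48.80505906]
dist 69.64818713712715 bar axis deg -24.789330555700214
[[ 0.901 -0.001  0.433]
 [-0.433 -0.002  0.901]
 [-0.    -1.    -0.002]]
```

Both views agree. The axis is at about (555.4, 181.3), the bar top is at 87–88 mm, the disc diameter comes out at 165 mm and the red stone lies 69.6 mm from the axis. The bar points along −24.8°, so its jaw direction (65.2°) nearly matches the tool's present z (64.3°). I'll move above it now.

Emit:
apply_moves(targets=[[[2.8,0,-1.8],[0,0,0]],[[2.8,0,-1.8],[0,0,0]],[[2.8,0,-1.8],[0,0,0]],[[2.8,0,-1.8],[0,0,0]],[[2.8,0,-1.8],[0,0,0]],[[2.8,0,-1.8],[0,0,0]],[[2.8,0,-1.8],[0,0,0]],[[2.8,0,-1.8],[0,0,0]],[[2.8,0,-1.8],[0,0,0]],[[2.8,0,-1.8],[0,0,0]]], claw=1)

```text
clock: 0.93
eef_pos: [467.0, 323.3, 238.3]
ee_rot: [-1.543, 0.352, -0.351]
ft_force: [0.4, 0.2, -0.5]
finger_gap: 88.1
```

Emit:
apply_moves(targets=[[[2.8,0,-1.8],[0,-0.8,0]],[[2.8,0,-1.8],[0,0,0]],[[2.8,0,-1.8],[0,0,0]],[[2.8,0,-1.8],[0,0,0]],[[2.8,0,-1.8],[0,0,0]],[[0,0,0],[0,0,0]],[[0,0,0],[0,0,0]],[[0,0,0],[0,0,0]]])

```text
clock: 1.6
eef_pos: [555.1, 184.2, 238.2]
ee_rot: [-1.544, 0.342, -0.34]
ft_force: [-0.3, 0.2, 0.7]
finger_gap: 88.3
```

```bash
cat > st.py <<'E'
from h import *
s=env.read_state();R=Rot.from_rotvec(s['ee_rot']).as_matrix();d=np.array([555.4,181.3,47])-s['eef_pos']
print(s['clock'],s['eef_pos'].round(1),'yaw z',np.degrees(np.arctan2(R[1,2],R[0,2])).round(2),'tilt',R[2].round(3),'F',s['ft_force'].round(1),'T',s['ft_torque'].round(2),'gap',round(s['finger_gap'],1),'j',s['joints'].round(2),'to go tool cm',(R.T@d/10).round(2))
E
python3 st.py
```

```text
1.6 [555.1 184.2 238.2] yaw z 65.1 tilt [-0.001 -1.    -0.   ] F [-0.3  0.2  0.7] T [-0.02  0.02 -0.02] gap 88.3 j [ 0.28  0.1   1.8   0.    1.25 -0.86] to go tool cm [ 0.18 19.12 -0.25]
```

Emit:
apply_moves(targets=[[[0.2,2.5,-0.2],[0,0,0]],[[0,2.5,0],[0,0,0]],[[0,2.5,0],[0,0,0]],[[0,2.5,0],[0,0,0]],[[0,2.5,0],[0,0,0]],[[0,2,0],[0,0,0]],[[0,2,0],[0,0,0]],[[0,1.5,0],[0,0,0]],[[0,1,0],[0,0,0]],[[0,0,0],[0,0,0]]])

```text
clock: 2.43
eef_pos: [553.7, 182.2, 46.0]
ee_rot: [-1.546, 0.343, -0.335]
ft_force: [0.3, -0.8, 0.2]
finger_gap: 88.1
```

Emit:
apply_moves(targets=[[[0,0,0],[0,0,0]],[[0,0,0],[0,0,0]],[[0,0,0],[0,0,0]]])

```text
clock: 2.68
eef_pos: [557.6, 182.2, 50.2]
ee_rot: [-1.543, 0.338, -0.342]
ft_force: [0.6, 0.7, 0.2]
finger_gap: 88.4
```

```bash
python3 st.py
```

```text
2.6833 [557.6 182.2  50.2] yaw z 65.17 tilt [ 0.002 -1.     0.002] F [0.6 0.7 0.2] T [-0.   -0.02  0.02] gap 88.4 j [ 0.27  0.28  1.96  0.    0.9  -0.86] to go tool cm [-0.16  0.32 -0.17]
```

Emit:
apply_moves(targets=[[[0,0.2,0],[0,0,0]],[[0,0,0],[0,0,0]],[[0,0,0],[0,0,0]],[[0,0,0],[0,0,0]],[[0,0,0],[0,0,0]],[[0,0,0],[0,0,0]],[[0,0,0],[0,0,0]],[[0,0,0],[0,0,0]]], claw=-1, newtons=45)

```text
clock: 3.35
eef_pos: [556.5, 181.5, 46.7]
ee_rot: [-1.544, 0.34, -0.34]
ft_force: [-0.6, 0.4, -0.1]
finger_gap: 37.0
```

```bash
python3 st.py
```

```text
3.35 [556.5 181.5  46.7] yaw z 65.14 tilt [-0. -1. -0.] F [-0.6  0.4 -0.1] T [-0.02  0.04  0.01] gap 37.0 j [ 0.27  0.29  1.96 -0.    0.89 -0.86] to go tool cm [-0.09 -0.03 -0.06]
```

Emit:
apply_moves(targets=[[[0,0,0],[0,0,0]],[[0,0,0],[0,0,0]],[[0,0,0],[0,0,0]],[[0,0,0],[0,0,0]],[[0,0,0],[0,0,0]],[[0,0,0],[0,0,0]],[[0,0,0],[0,0,0]]])

```text
clock: 3.93
eef_pos: [556.4, 181.4, 46.7]
ee_rot: [-1.544, 0.34, -0.34]
ft_force: [-0.2, -1.2, -0.2]
finger_gap: 16.0
```

```bash
python3 st.py
```

```text
3.9333 [556.4 181.4  46.7] yaw z 65.15 tilt [-0. -1. -0.] F [-0.2 -1.2 -0.2] T [-0.03  0.02  0.15] gap 16.0 j [ 0.27  0.29  1.96 -0.    0.89 -0.86] to go tool cm [-0.09 -0.03 -0.06]
```

The gap is 16.0 mm, which matches the bar, and the wrist is nearly free of load. Now I'll turn clockwise, which is + about tool y, checking partway.

Emit:
apply_moves(targets=[[[0,0,0],[0,4,0]],[[0,0,0],[0,4,0]],[[0,0,0],[0,4,0]],[[0,0,0],[0,4,0]],[[0,0,0],[0,4,0]],[[0,0,0],[0,4,0]],[[0,0,0],[0,0,0]],[[0,0,0],[0,0,0]]])

```text
clock: 4.6
eef_pos: [556.3, 181.3, 46.7]
ee_rot: [-1.467, 0.664, -0.664]
ft_force: [-0.1, -2.1, 2.5]
finger_gap: 15.8
```

```bash
python3 st.py
```

```text
4.6 [556.3 181.3  46.7] yaw z 41.27 tilt [ 0.    -1.    -0.001] F [-0.1 -2.1  2.5] T [-0.29  0.06  0.06] gap 15.8 j [ 0.27  0.29  1.96 -0.    0.89 -0.45] to go tool cm [-0.06 -0.03 -0.07]
```

Yaw went from 65.1° to 41.3°, so that is one click with small forces. I'll do the remaining 48°.

Emit:
apply_moves(targets=[[[0,0,0],[0,5,0]],[[0,0,0],[0,5,0]],[[0,0,0],[0,5,0]],[[0,0,0],[0,5,0]],[[0,0,0],[0,5,0]],[[0,0,0],[0,5,0]],[[0,0,0],[0,5,0]],[[0,0,0],[0,5,0]],[[0,0,0],[0,5,0]],[[0,0,0],[0,3,0]]])

```text
clock: 5.43
eef_pos: [556.0, 181.2, 46.7]
ee_rot: [-1.15, 1.299, -1.298]
ft_force: [-1.4, -1.6, 2.6]
finger_gap: 15.9
```

Emit:
apply_moves(targets=[[[0,0,0],[0,0,0]],[[0,0,0],[0,0,0]],[[0,0,0],[0,0,0]]])

```text
clock: 5.68
eef_pos: [556.0, 181.2, 46.7]
ee_rot: [-1.153, 1.295, -1.295]
ft_force: [-3.0, -2.9, 2.7]
finger_gap: 15.6
```

```bash
cat > chk.py <<'E'
import sys;from m import *
t=sys.argv[1]
for n in('top','side'): take(n,n+t)
for n,b in (('top',(120,210,140,230)),('side',(105,215,210,320))):
    print(n,red(n+t,n))
im=[cv2.resize(cv2.imread(f'pics/{n}{t}.png')[v:v+120,u:u+120],(400,400),interpolation=cv2.INTER_CUBIC) for n,u,v in(('top',105,125),('side',100,205))]
cv2.imwrite(f'pics/crop{t}.png',np.hstack(im))
E
python3 st.py; python3 chk.py 1
```

```text
5.6833 [556.  181.2  46.7] yaw z -6.72 tilt [ 0.001 -1.    -0.001] F [-3.  -2.9  2.7] T [-0.57  0.42  0.15] gap 15.6 j [ 0.27  0.29  1.96 -0.    0.89  0.39] to go tool cm [-0.   -0.03 -0.06]
top (np.float64(132.5), np.float64(183.5), 2)
side (np.float64(122.31055900621118), np.float64(280.46583850931677), 161)
```

View pics/crop1.png

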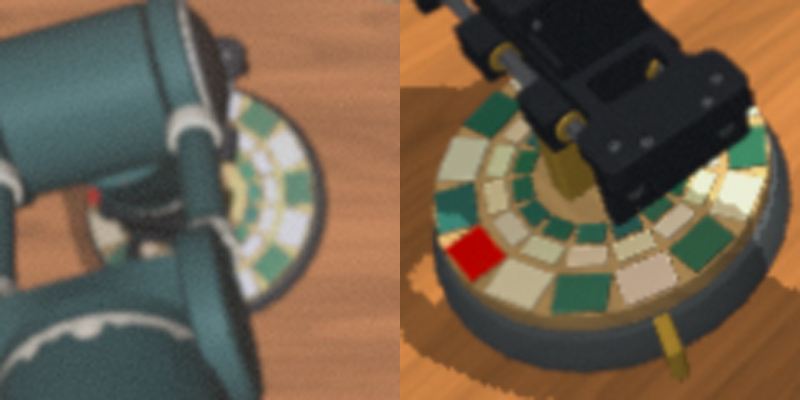

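The red stone has moved from side pixel (173.9,287.9) to (122.3,280.5), three stones round, with the wheel still gripped. I'll release now and pull straight up.

Emit:
apply_moves(targets=[[[0,0,0],[0,0,0]],[[0,0,0],[0,0,0]],[[0,0,0],[0,0,0]],[[0,0,0],[0,0,0]],[[0,0,0],[0,0,0]],[[0,0,0],[0,0,0]],[[0,0,0],[0,0,0]],[[0,0,0],[0,0,0]],[[0,0,0],[0,0,0]],[[0,0,0],[0,0,0]]], claw=1)

```text
clock: 6.62
eef_pos: [556.5, 181.5, 46.7]
ee_rot: [-1.15, 1.297, -1.297]
ft_force: [0.2, 0.5, 0.1]
finger_gap: 80.3
```

```bash
python3 st.py
```

```text
6.6167 [556.5 181.5  46.7] yaw z -6.86 tilt [-0. -1.  0.] F [0.2 0.5 0.1] T [-0.03  0.07  0.06] gap 80.3 j [0.27 0.29 1.96 0.   0.89 0.39] to go tool cm [ 0.04 -0.03 -0.11]
```

Emit:
apply_moves(targets=[[[0,-1,0],[0,0,0]],[[0,-2,0],[0,0,0]],[[0,-3,0],[0,0,0]],[[0,-3,0],[0,0,0]],[[0,-3,0],[0,0,0]],[[0,-3,0],[0,0,0]],[[0,-3,0],[0,0,0]],[[-3,0,0],[0,0,0]],[[-3,0,0],[0,0,0]],[[-3,0,0],[0,0,0]]])

```text
clock: 7.45
eef_pos: [568.0, 271.7, 229.3]
ee_rot: [-1.146, 1.296, -1.298]
ft_force: [0.6, -0.2, -0.1]
finger_gap: 88.5
```

Emit:
apply_moves(targets=[[[-3,0,0],[0,0,0]],[[-3,0,0],[0,0,0]],[[-3,0,0],[0,0,0]],[[-3,0,0],[0,0,0]],[[-3,0,0],[0,0,0]],[[-3,0,0],[0,0,0]],[[-3,0,0],[0,0,0]],[[-3,0,-2],[0,0,0]],[[-2,0,-2],[0,0,0]],[[0,0,0],[0,0,0]]])

```text
clock: 8.28
eef_pos: [554.9, 538.8, 227.0]
ee_rot: [-1.152, 1.296, -1.291]
ft_force: [-0.1, 0.1, 0.1]
finger_gap: 87.9
```

```bash
python3 st.py; python3 chk.py 2; python3 - <<'E'
from m import *
a=tri(('top',)+red('top0','top')[:2],('side',)+red('side0','side')[:2]);b=tri(('top',)+red('top2','top')[:2],('side',)+red('side2','side')[:2])
c=np.array([555.4,181.3])
ang=lambda p:np.degrees(np.arctan2(*(p[:2]-c)[::-1]))
print(a,b,'chord',np.linalg.norm(a[0][:2]-b[0][:2]),'cw deg',(ang(a[0])-ang(b[0]))%360)
P=cloud('top2','top',120,210,140,230);z=P[:,2];q=P[z>78];print(cv2.minAreaRect(q[:,:2].astype(np.float32)))
# change in the ochre region
x=cv2.imread('pics/side0.png')[110:200,235:335].astype(int)-cv2.imread('pics/side2.png')[110:200,235:335];print('ochre diff',abs(x).mean(),np.percentile(abs(x),99))
E
```

```text
8.2833 [554.9 538.8 227. ] yaw z -6.59 tilt [-0.002 -1.    -0.002] F [-0.1  0.1  0.1] T [-0.08  0.08 -0.04] gap 87.9 j [0.74 0.46 1.37 0.   1.32 0.85] to go tool cm [35.54 17.91  4.2 ]
top (np.float64(135.45945945945945), np.float64(180.8918918918919), 37)
side (np.float64(122.35975609756098), np.float64(280.5731707317073), 164)
(array([490.25958077, 210.02450114,  40.25746613]), [np.float64(0.1278665896608213), np.float64(0.1278665896608703)]) (array([562.23028895, 251.90122079,  39.94973394]), [np.float64(0.5440341259653423), np.float64(0.5440341259655196)]) chord 83.26729540732568 cw deg 71.73016746102853
((556.4400024414062, 181.972412109375), (50.02089309692383, 16.839330673217773), 84.6260757446289)
ochre diff 0.84 4.0
```

View pics/crop2.png

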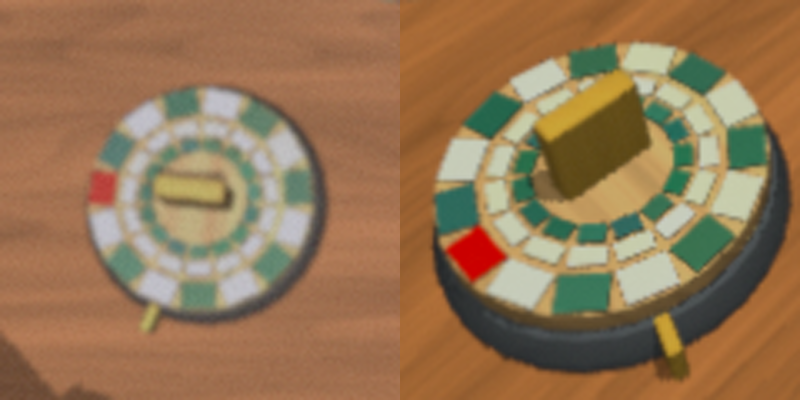

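The red stone now sits at side pixel (122.4,280.6), unchanged by the release, so the wheel is resting in its stop. The measured turn is 71.7° against 72° for three clicks. The ochre wheel hasn't changed and the arm is clear, so I'll hand the job in.

```bash
python3 -c "
from bench import env
print(env.close_job())"
```

```text
the job is handed in; nothing more can be done
None
```

I turned the green-and-cream turntable three clicks clockwise by its brass bar. I then released it, lifted clear and handed the job in; the last clock reading before that was about 8.3 s. No verdict was reported.

- **Turn:** the red stone moved 71.7° clockwise, where three clicks is 72°. Its straight-line move measured 83 mm against the expected 82 mm.
- **Settled:** the stone stayed at the same side-view pixel, within about 0.1 px, after I let go.
- **Forces:** wrist force readings stayed at a few newtons throughout. The last force before handing in was about zero, with the arm well away from both turntables.
- **Ochre turntable:** its side-view image differed from the start by noise only, so it was not disturbed.
- **Disagreement:** the bar's measured angle gave a turn of about 70°, because its rectangle fit from depth is coarse. I relied on the stone, which agreed with the wrist's own 72° turn.

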